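# Lock the knife-clearance adjuster of a die plate

### The job

Turn the knife-clearance adjuster on the die plate until its yellow pointer stands in line with the red stripe, then run the brass jam nut down clockwise by the red handle on its lever until it is seated on the dark boss and firmly hand-tight, about 10 N at the handle and never more than 13 N. Leave the pointer on the stripe, let go, and do not disturb the other things on the bench.

Things in the scene. Friction and masses are not known exactly. Their poses are not given: they have to be found in the camera images.
- fixture: fixed round steel die plate, 220 mm wide, on a black stand, its holed top face 40 mm above the bench; a dark threaded boss stands at its middle. Origin: on the bench, on the upright axis shared by boss, nut and adjuster; z up. The red stripe lies on the plate's top along this body's +x, 40 to 108 mm from the axis
- adjuster (a joint): adjuster's angle about the upright axis, rad: 0 when the pointer is in line with the red stripe, growing counter-clockwise seen from above. Starts at 0.5 to 1.25, so turn it clockwise. Steady friction of about 0.1 N m, stays where it is left, stops at -0.6 and 1.7, does not rise or sink
- adjuster_grip (a point): where to grip the adjuster: on the axis, 112 mm above the bench, in the middle of its upright bar, 50 mm long along this frame's x, 12 mm thick along y, from 98 to 122 mm above the bench. The yellow end is at +x; its small pointer reaches 36 mm from the axis
- nut: brass hexagon jam nut, 36 mm across flats, 17 mm high, on the bolt under the adjuster. Origin: on the axis at the nut's underside; x points along its lever, a steel rod whose top is 14 mm above the underside. Turning clockwise seen from above runs it down 1.6 mm per rad, against a steady friction of about 0.08 N m (1.2 N at the handle); it stays where it is left
- boss_top (a point): centre of the flat top of the dark steel boss, 48 mm wide, 62 mm above the bench, where the nut seats. The nut starts 3 to 7.5 mm above it (1.9 to 4.7 rad of turning), lever in any direction. Once seated, the force at the handle rises by about 22 N per rad of further turning (1.4 N m per rad), and the nut stays tight when let go. Unscrewing stops 0.4 rad above the start
- nut_handle (a point): where to grip the nut's upright red handle: a round sleeve 15 mm wide spinning freely on its own upright pin at the lever's end, 65 mm from the axis. The sleeve reaches from 17 to 57 mm above the nut's underside; this point lies 40 mm above it, on the sleeve's axis. The frame turns with the nut; x points away from the axis
- spare_nut: brass hexagon nut lying loose on the die plate near its rim, 36 mm across, 12 mm high, origin at the centre of its underside; leave alone
- spanner: steel open-ended spanner lying on the bench; leave alone
- beaker: clear plastic beaker, 80 mm wide, 110 mm high; leave alone
- jar: clear jar with green lid, 80 mm wide, 85 mm high; leave alone
- sample_tray: blue open compartment tray, 140 x 200 x 40 mm; leave alone
- feeler: steel feeler-gauge case, 100 x 18 x 10 mm; leave alone
- die_insert: dark steel stepped disc, 80 mm wide, 22 mm high; leave alone
- screwdriver: screwdriver lying on the bench; leave alone
Mind the look-alikes: they are no part of the job. Leave any pink look-alike of the fixture alone.

How it is judged (in metres and radians):
On the way, in this order (a step that is already met when the one before it is completed fails the run):
1. the adjuster's pointer is in line with the red stripe (within 0.12 rad) while the jam nut is still loose (value of joint adjuster between -0.12 and 0.12 rad and contact force between nut and fixture below 5 N), for 0.3 s.
2. the jam nut is clamped on the boss (contact force between nut and fixture above 100 N), for 0.2 s.
At the end, for the whole second after the job is handed in: The pointer stands within 0.12 rad of the red stripe, and the released jam nut is at rest and clamped on the boss with more than 100 N (what about 8 N or more at the handle gives) (value of joint adjuster between -0.12 and 0.12 rad and contact force between nut and fixture above 100 N and angular speed of nut below 0.05 rad/s); the robot touches nothing.
It fails at once if the jam nut is over-tightened: clamped with more than 270 N (about 14.5 N at the handle) (contact force between nut and fixture above 270 N).
It fails at once if a bystander is moved by more than 20 mm (distance of any of spare_nut, spanner, beaker, jar, sample_tray, feeler, die_insert, screwdriver from where it was at the start of the episode above 0.02 m).
It also fails if it takes over 72 s, if anything falls off the work surface, if the arm or the gripper's body presses on something with over 40 N, if the wrist force passes 120 N, or if a joint passes its speed limit or range.

### The arm

A 7-joint arm with a two-finger parallel gripper is mounted at the origin on the work surface. World frame = base frame: x ahead of the robot, y to its left, z up, the work surface at z = 0. Lengths are in m, angles in degrees, forces in N, time in s.
With the tool pointing down it reaches from about 0.425 to 0.95 m from the base axis. Payload 16.7 kg.
Tool frame: the origin (TCP) lies at the very end of the fingers, on their centre line; the grasp point (between the pads) lies 19 mm behind it; z points along the fingers, y is the line along which they close (so a half turn about z gives the same grasp; the last joint's range is limited). The gripper opens to 94 mm and grips with 3 to 60 N. Pads are 16 mm wide; open, the fingers measure 119 mm over their backs; the gripper's body (75 mm by 177 mm) begins 78 mm behind the grasp point.
Start: joints at [59.33, 24.414, 4.234, 92.017, -1.954, 63.644, -3.845], TCP at [0.254, -0.625, 0.205] pointing down, gripper open.
Joint ranges: [-163.25, 163.25], [-28.42, 122.38], [-70.27, 78.77], [12.13, 141.07], [-58.53, 238.53], [9.26, 117.41], [-156.51, 156.51]. Speed limits (degrees/s): [108.29, 108.29, 136.94, 136.94, 172.46, 172.46, 172.46].

### API

Orientations are given as [roll, pitch, yaw] about the fixed x, y, z axes, in that order (R = Rz(yaw) Ry(pitch) Rx(roll)).
In Python, from cell import sense, grab_frame, finish_job, boxes_of, silhouettes, place_of gives the robot as it stands. The module is installed in compiled form; this text tells all that it offers.
- The arm moves only by the tool drive_tool, never from a script. Its argument "deltas" is a list of rows, each a list of 2 entries, a list of its own where there are three numbers: the shift along the world's x, y, z in units of 30 mm (1.0 is 30 mm), then the turn, a rotation vector about the world's x, y, z in units of 5 degrees (1.0 is 5 degrees). In form: [[[tx, ty, tz], [wx, wy, wz]], ...]. A call has 1 to 12 rows; each row is the pose to reach, as a shift and turn from the pose commanded when the call began; what a row does not reach only later rows make up. A row lasts 1/12 s, in which the tool goes at most 41.7 mm and 7.16 degrees, less where a joint would pass 70% of its speed; a pose out of reach is approached as far as the arm can. A call with a gripper value outside its range is refused whole. "gripper" is the finger opening in mm, from 0 to 94, set as the call begins (left out, the last holds). The fingers move at their own pace and stop on an object; the grip force is fixed at half the most. Time passes only in rows, so rows that repeat a pose let the fingers close. It gives the time, the measured TCP pose, the force, the opening and the grip force at its end, in the units of the state.
- sense(): the state, without advancing time (a new reading comes with each control period).
- grab_frame(name): name is "scene" or "top"; returns a dict with "color" (420x560x3 uint8, red, green, blue), "fx", "fy", "cx", "cy" (pixels), "position" and "attitude" of the camera in the world. Camera axes: x right, y down, z forward; pixel columns grow to the right and rows downward; lengths in m; the calibration is good to about 2 mm. A picture is of the moment at which its call begins. There is no depth.
- finish_job(): hands the job in; it is judged then, once.
Trained networks look in a picture, given as the dict that the camera call returned (one of the last four; its "shot" number tells which), for a name from the list of things; names that differ only in an ending like _2 or _b are one class to them, and where a whole thing is asked for, a point or a joint stands for the part that bears it (a point fixed in the world has none). Each returns a list of dicts, best first, with "score" (0 to 1); they miss things now and then, are a little off and sometimes report something else, mostly with a low value. They report only what shows in the picture. A call takes as long as a camera call. They do not tell look-alikes from the thing itself.
- boxes_of(picture, query): "extent" ([left, top, right, bottom] in pixels, round what is visible of it).
- silhouettes(picture, query): "mask" (420x560 bool, what is visible of it) and "extent" ([left, top, right, bottom] in pixels, round what is visible of it).
- place_of(picture, query): "at" ([column, row] in pixels: a listed point, or the origin of a listed thing).
The state is a dict: "time_s": time; "q": joint angles; "dq": joint speeds; "effort": joint torques, N m; "tool_pos": TCP position; "tool_rot": TCP orientation; "force": force on the tool from outside, world axes, zero at the start; "wrist_torque": the same for the moment, N m; "opening": finger opening in m; "grip_force": force on a finger pad.
Only numpy, scipy, OpenCV 4.12 (cv2) and the standard library are available. Lean on these libraries where they do the work, as an engineer would, in place of code of your own. Each camera call takes 0.05 s, during which the arm holds its last target. There are 200 camera calls.

## Working session

There is one attempt and no reset: what is moved stays moved. The work goes in short steps, Python scripts to look and compute and a tool call to move; the robot and the scene stay as the last step left them, time stands still between calls to the robot, and variables do not carry over. Pictures are saved under pics/ and viewed, at most 10 in all, crops included, and the job is handed in when it is done.

Besides the shell and the picture viewer there is one more tool, called after "Emit:" as a command line: name --argument value ..., lists and objects as JSON in quotes. drive_tool: Moves the arm, as the interface text tells. Its arguments: {"type":"object","properties":{"deltas":{"type":"array","items":{"type":"array"}},"gripper":{"type":"number"}},"required":["deltas"]}

```bash
mkdir -p pics
cat > h.py <<'E'
import numpy as np, cv2
from cell import *
from scipy.spatial.transform import Rotation as R
def att(p):
    a=np.array(p["attitude"],float)
    return a if a.shape==(3,3) else R.from_euler('xyz',a,degrees=True).as_matrix()
def ray(p,uv):
    d=np.array([(uv[0]-p["cx"])/p["fx"],(uv[1]-p["cy"])/p["fy"],1.]); return np.array(p["position"]),att(p)@d
def atz(p,uv,z):
    o,d=ray(p,uv); return o+d*(z-o[2])/d[2]
def proj(p,X):
    c=att(p).T@(np.array(X)-np.array(p["position"])); return np.array([p["fx"]*c[0]/c[2]+p["cx"],p["fy"]*c[1]/c[2]+p["cy"]])
def save(p,n,crop=None,s=1):
    im=p["color"]
    if crop: l,t,r,b=crop; im=im[t:b,l:r]
    cv2.imwrite("pics/"+n,cv2.cvtColor(cv2.resize(im,None,fx=s,fy=s,interpolation=cv2.INTER_CUBIC),cv2.COLOR_RGB2BGR))
E
python3 - <<'E'
from h import *
for n in("scene","top"):
    p=grab_frame(n); save(p,n+"0.png")
    print(n,p["position"],p["attitude"],p["fx"],p["cx"],p["cy"])
    for q in("fixture","boss_top","adjuster_grip","nut_handle","nut","spare_nut"):
        print(q,[(np.round(d["at"]).tolist(),round(d["score"],2),) for d in place_of(p,q)][:3])
print(sense())
E
```

```text
scene [0.94587848 0.89088074 0.95930626] [-1.29301955e+02  3.22090694e-02  1.51822050e+02] 447.0320570390278 286.18453788935017 212.48221218197688
fixture [([300.0, 165.0], 0.95), ([253.0, 231.0], 0.56)]
boss_top [([248.0, 170.0], 0.58)]
adjuster_grip [([249.0, 202.0], 0.46), ([298.0, 138.0], 0.45)]
nut_handle [([274.0, 206.0], 0.65)]
nut [([252.0, 213.0], 0.55)]
spare_nut [([266.0, 208.0], 0.5)]
top [ 0.26333259 -0.02975206  1.07665152] [-168.78693674   -0.79344944  -89.84934863] 409.44542856774507 281.80572939242035 211.58910404176052
fixture [([305.0, 195.0], 0.76), ([406.0, 312.0], 0.67), ([311.0, 186.0], 0.49)]
boss_top [([414.0, 313.0], 0.83), ([311.0, 188.0], 0.8), ([433.0, 238.0], 0.45)]
adjuster_grip [([424.0, 315.0], 0.64), ([311.0, 181.0], 0.49), ([124.0, 192.0], 0.46)]
nut_handle [([294.0, 200.0], 0.68)]
nut [([311.0, 186.0], 0.57)]
spare_nut [([324.0, 211.0], 0.73)]
{'time_s': 0.7, 'q': array([59.32970467, 24.41474744,  4.23765676, 92.01880136, -1.95564827,
       63.64475897, -3.84441112]), 'dq': array([ 0.00383069, -0.03846376, -0.06298946, -0.01374416,  0.06305001,
        0.03500873, -0.027366  ]), 'effort': array([-2.48960587e-04, -9.35314178e+01,  3.66178147e+00, -4.54500961e+01,
       -4.93758218e-02,  1.29930038e-02, -5.38076063e-05]), 'tool_pos': array([ 0.25393308, -0.62534984,  0.20544305]), 'tool_rot': array([-1.79993812e+02, -1.54185128e-03,  2.20973318e+01]), 'force': array([ 0.13643808, -0.68731642, -0.31408946]), 'wrist_torque': array([ 0.00451237, -0.01654257, -0.00435772]), 'grip_force': 0.0, 'opening': 0.09424503232011738}
```

View pics/scene0.png

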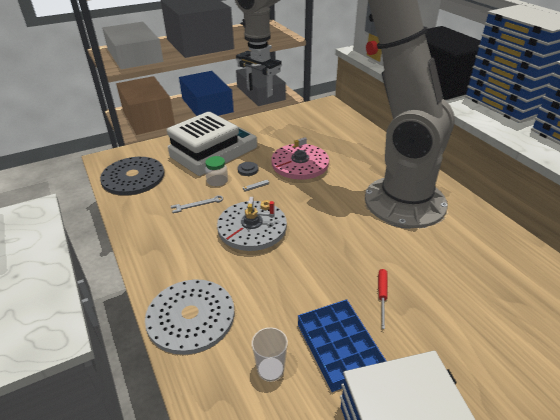

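View pics/top0.png

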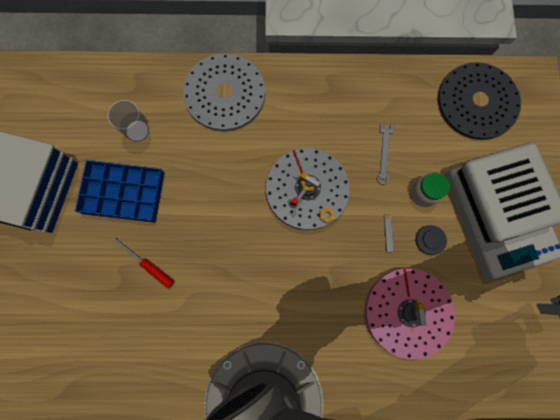

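Candidates for the fixture in the top picture are the grey plate with the nut and adjuster (308,188), the pink look-alike (411,313), a bare grey disc (224,92) and a black disc (480,100). In the scene picture they are at (253,225), (300,160), (190,315) and (132,174). I choose the grey plate with boss, red handle and stripe at top (308,188), and check it in a close crop.

Run:
```python
from h import *
t=grab_frame("top"); s=grab_frame("scene")
a=cv2.resize(t["color"][140:240,255:365],(440*7//8,350),interpolation=cv2.INTER_CUBIC)
b=cv2.resize(s["color"][185:265,205:300],(415,350),interpolation=cv2.INTER_CUBIC)
im=np.hstack([a,b]); cv2.imwrite("pics/crop1.png",im[:,:,::-1]); print(a.shape,b.shape)
# plate fit: silhouettes
for p,c in((t,(308,188)),(s,(253,228))):
    for d in silhouettes(p,"fixture"):
        e=d["extent"]; print(e,d["score"])
        if e[0]<c[0]<e[2] and e[1]<c[1]<e[3]:
            m=d["mask"].astype(np.uint8); ct=max(cv2.findContours(m,0,2)[0],key=cv2.contourArea)
            P=np.array([atz(p,x[0],0.04)[:2] for x in ct]); print(cv2.minEnclosingCircle((P).astype(np.float32)),P.min(0),P.max(0))
    hsv=cv2.cvtColor(p["color"],cv2.COLOR_RGB2HSV)
    red=((hsv[...,0]<8)|(hsv[...,0]>172))&(hsv[...,1]>150)&(hsv[...,2]>70)
    n,l,st,ce=cv2.connectedComponentsWithStats(red.astype(np.uint8))
    for i in range(1,n):
        if st[i,4]>8 and abs(ce[i]-c).max()<50:
            ys,xs=np.where(l==i); X=np.array([atz(p,(x,y),.04)[:2] for x,y in zip(xs,ys)])
            u,sv,vt=np.linalg.svd(X-X.mean(0),full_matrices=False)
            pr=(X-X.mean(0))@vt[0]
            print("red",st[i],ce[i],X.mean(0),vt[0],pr.min(),pr.max())
```

```text
(350, 385, 3) (350, 415, 3)
[365.2, 268.9, 455.2, 361.2] 0.92
[265.6, 147.4, 348.2, 232.9] 0.71
((0.5329732894897461, -0.10957638174295425), 0.11157705634832382) [ 0.42369664 -0.2172107 ] [ 0.64219245 -0.00195937]
red [293 151  10  22  38] [297.42105263 161.39473684] [ 0.60462841 -0.0845321 ] [-0.93904401 -0.34379695] -0.030997859783668428 0.030592305895171354
red [292 198   6   6  29] [294.4137931  200.55172414] [ 0.49829139 -0.07622986] [-0.96883125  0.24772163] -0.007635034719290864 0.007242280734156599
[217.7, 198.2, 288.6, 250.3] 0.8
((0.5306917428970337, -0.10578136891126633), 0.12728434801101685) [ 0.41911933 -0.22533021] [0.64909485 0.01625423]
[274.8, 136.8, 327.2, 175.9] 0.73
red [269 201   5  13  42] [271.11904762 206.61904762] [ 0.44528439 -0.14995466] [0.46919262 0.88309585] -0.030043382127958162 0.03340390715051204
red [227 228  16  11  23] [234.17391304 233.13043478] [ 0.60402169 -0.08667408] [0.93750642 0.34796796] -0.03244809850470105 0.02980344723927911
```

View pics/crop1.png

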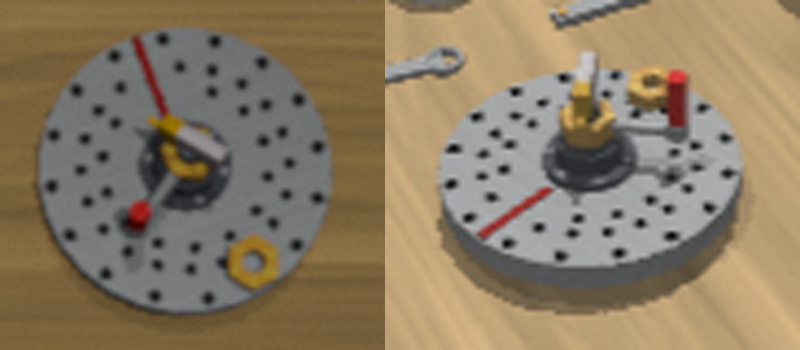

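The crop shows the grey plate with the red stripe running up-left from the boss. It also shows the yellow-tipped bar, with the yellow end at crop (170,125), the red handle at (138,215) and the spare nut at (253,262). The choice holds. Next I measure the angles.

Run:
```python
from h import *
from scipy.optimize import least_squares
t=grab_frame("top"); s=grab_frame("scene")
A=np.array([.534,-.1105]); phi=np.arctan2(.346,.938)
print("stripe deg",np.degrees(phi), "axis top z.122 px",proj(t,[*A,.122]),proj(s,[*A,.122]))
W={}
for k,p,c,r in(("t",t,(308,188),30),("s",s,(253,215),35)):
    h=cv2.cvtColor(p["color"],cv2.COLOR_RGB2HSV).astype(int); yy,xx=np.mgrid[:420,:560]
    near=(abs(xx-c[0])<r)&(abs(yy-c[1])<r)
    red=((h[...,0]<8)|(h[...,0]>172))&(h[...,1]>150)&(h[...,2]>70)&near
    # handle blob
    n,l,st,ce=cv2.connectedComponentsWithStats(red.astype(np.uint8)); 
    tgt=(294,200) if k=="t" else (271,206)
    i=min(range(1,n),key=lambda i:np.hypot(*(ce[i]-tgt))); W[k]=(p,ce[i],st[i]); print(k,ce[i],st[i])
    if k=="t":
        for name,m in(("white",(h[...,1]<40)&(h[...,2]>170)),("yel",(h[...,0]>18)&(h[...,0]<30)&(h[...,1]>200)&(h[...,2]>120))):
            m=m&near&(np.hypot(xx-308,yy-186)<16); ys,xs=np.where(m); X=np.array([atz(p,(x,y),.122)[:2] for x,y in zip(xs,ys)])
            if len(X): print(name,len(X),X.mean(0),np.degrees(np.arctan2(*(X.mean(0)-A)[::-1])),np.c_[xs,ys][:40].tolist())
# handle: model sleeve on angle a and underside z u; match centroid of projected sleeve & extents
def pts(a,u):
    ax=A+.065*np.array([np.cos(a),np.sin(a)]); th=np.linspace(0,2*np.pi,24,endpoint=False)
    return np.array([[ax[0]+.0075*np.cos(q),ax[1]+.0075*np.sin(q),u+z] for z in(.017,.057) for q in th])
def f(v):
    r=[]
    for k in W:
        p,ce,st=W[k]; P=np.array([proj(p,x) for x in pts(*v)]).astype(np.float32); hu=cv2.convexHull(P); M=cv2.moments(hu)
        r+=[M["m10"]/M["m00"]-ce[0],M["m01"]/M["m00"]-ce[1]]
        r+=[(P[:,1].min()-(st[1]-.5))*.5]
    return r
for a0 in(1.5,2.5,3.5):
    o=least_squares(f,[a0,.067],x_scale=[1,.01],diff_step=1e-3); print(np.degrees(o.x[0]),o.x[1],o.cost,np.round(o.fun,2))
```

```text
stripe deg 20.247501508437605 axis top z.122 px [310.0240148 178.7311958] [250.3524534  201.22961838]
t [294.4137931  200.55172414] [292 198   6   6  29]
yel 25 [ 0.53975724 -0.09392662] 70.84387461586041 [[302, 173], [303, 173], [298, 174], [301, 174], [302, 174], [303, 174], [304, 174], [305, 174], [299, 175], [300, 175], [301, 175], [302, 175], [303, 175], [304, 175], [305, 175], [306, 175], [302, 176], [303, 176], [304, 176], [305, 176], [303, 177], [304, 177], [303, 186], [308, 188], [309, 188]]
s [271.125 206.625] [270 201   4  13  40]
144.1371077754197 0.07056710049320494 0.46932415106088265 [-0.29  0.55 -0.6   0.37  0.01 -0.24]
144.13747317538045 0.07056601868106475 0.4693245489567067 [-0.29  0.55 -0.6   0.37  0.01 -0.24]
144.13715681412722 0.07056772225506246 0.46932370245610094 [-0.29  0.55 -0.6   0.37  0.01 -0.24]
```

Emit:
drive_tool --deltas '[[[0.3,0.6,1.2],[0,0,0]],[[1,2,2.4],[0,0,0]],[[9.33,17.15,3],[0,0,7.6]],[[9.33,17.15,3],[0,0,7.6]],[[9.33,17.15,3],[0,0,7.6]],[[9.33,17.15,3],[0,0,7.6]],[[9.33,17.15,3],[0,0,7.6]],[[9.33,17.15,3],[0,0,7.6]],[[9.33,17.15,3],[0,0,7.6]],[[9.33,17.15,3],[0,0,7.6]],[[9.33,17.15,3],[0,0,7.6]],[[9.33,17.15,3],[0,0,7.6]]]' --gripper 44

```text
time_s: 2.0
tool_pos: [0.4784, -0.2111, 0.2897]
tool_rot: [180.0, 0.0, 60.1]
force: [1.9, -0.3, 0.4]
opening: 0.0439
grip_force: 0.0
```

Emit:
drive_tool --deltas '[[[0,0,0],[0,0,0]],[[0,0,0],[0,0,0]],[[0,0,0],[0,0,0]],[[0,0,0],[0,0,0]]]'

```text
time_s: 2.33
tool_pos: [0.4773, -0.2142, 0.2891]
tool_rot: [-180.0, 0.0, 60.0]
force: [0.4, -0.5, 0.4]
opening: 0.0442
grip_force: 0.0
```

Emit:
drive_tool --deltas '[[[0.95,1.73,-1],[0,0,0]],[[1.89,3.46,-2],[0,0,0]],[[1.89,3.46,-3],[0,0,0]],[[1.89,3.46,-4],[0,0,0]],[[1.89,3.46,-4.5],[0,0,0]],[[1.89,3.46,-4.5],[0,0,0]],[[1.89,3.46,-4.5],[0,0,0]],[[1.89,3.46,-4.5],[0,0,0]],[[1.89,3.46,-4.5],[0,0,0]],[[1.89,3.46,-4.5],[0,0,0]]]'

```text
time_s: 3.17
tool_pos: [0.5353, -0.1102, 0.156]
tool_rot: [179.8, -0.0, 60.0]
force: [-0.9, -0.4, 0.1]
opening: 0.0439
grip_force: 0.0
```

Run:
```python
from h import *
t=grab_frame("top"); s=grab_frame("scene")
cv2.imwrite("pics/c2.png",np.hstack([cv2.resize(p["color"][a:a+90,b:b+100],(400,360),interpolation=cv2.INTER_CUBIC) for p,a,b in((t,140,255),(s,165,205))])[:,:,::-1])
print(sense()["tool_pos"],sense()["q"])
for X in([.534,-.1105,.122],sense()["tool_pos"]): print(proj(s,X))
```

```text
[ 0.5350076  -0.10979248  0.15545332] [ 22.83357051  16.80583965 -21.33377928 110.53384878   7.51722673
  53.88073136 -32.04871485]
[250.3524534  201.22961838]
[249.5730806  192.65317213]
```

View pics/c2.png

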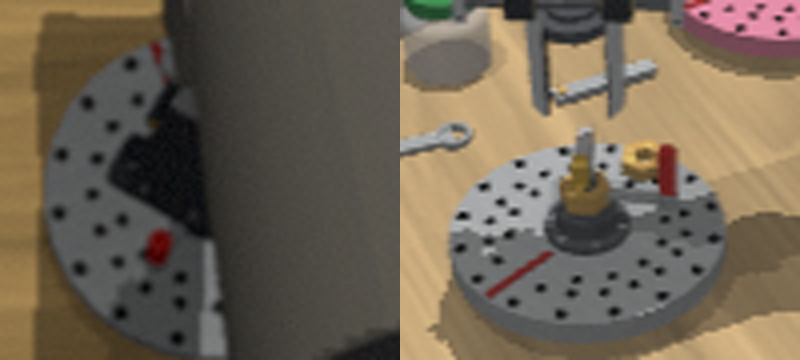

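The top view is mostly hidden by the arm. The scene view shows the fingertips at crop (541,112) and (615,112), straddling the bar at (582,150). The handle at (668,170) is clear, so I descend and grip.

Emit:
drive_tool --deltas '[[[-0.03,-0.02,-0.8],[0,0,0]],[[-0.03,-0.02,-1.5],[0,0,0]],[[-0.03,-0.02,-1.9],[0,0,0]],[[-0.03,-0.02,-1.9],[0,0,0]],[[-0.03,-0.02,-1.9],[0,0,0]]]'

```text
time_s: 3.68
tool_pos: [0.5336, -0.1097, 0.0974]
tool_rot: [-180.0, 0.0, 60.1]
force: [0.6, -0.1, 1.0]
opening: 0.0441
grip_force: 0.0
```

Emit:
drive_tool --deltas '[[[0,0,0],[0,0,0]],[[0,0,0],[0,0,0]],[[0,0,0],[0,0,0]],[[0,0,0],[0,0,0]],[[0,0,0],[0,0,0]],[[0,0,0],[0,0,0]]]' --gripper 5

```text
time_s: 4.18
tool_pos: [0.5348, -0.1103, 0.0977]
tool_rot: [179.9, -0.0, 60.1]
force: [6.5, -3.9, -0.0]
opening: 0.0116
grip_force: 30.0
```

Emit:
drive_tool --deltas '[[[0.04,-0.02,0],[0,0,-1]],[[0.04,-0.02,0],[0,0,-2.2]],[[0.04,-0.02,0],[0,0,-3.4]],[[0.04,-0.02,0],[0,0,-4.6]],[[0.04,-0.02,0],[0,0,-5.8]],[[0.04,-0.02,0],[0,0,-7]],[[0.04,-0.02,0],[0,0,-7.96]],[[0.04,-0.02,0],[0,0,-7.96]],[[0.04,-0.02,0],[0,0,-7.96]],[[0.04,-0.02,0],[0,0,-7.96]]]'

```text
time_s: 5.02
tool_pos: [0.5347, -0.1102, 0.0976]
tool_rot: [-180.0, 0.0, 20.3]
force: [-3.6, 0.3, 6.8]
opening: 0.0119
grip_force: 30.0
```

Run:
```python
from h import *
s=grab_frame("scene"); print({k:np.round(v,3) for k,v in sense().items()})
save(s,"c3.png",(205,160,305,260),6)
A=[.535,-.1105];a=np.radians(20.25)
for r,z in((0,.098),(.036,.09),(.036,.1),(.036,.11),(.074,.04)): print(r,z,(proj(s,[A[0]+r*np.cos(a),A[1]+r*np.sin(a),z])-[205,160])*6)
```

```text
{'time_s': np.float64(5.067), 'q': array([ 15.127,  20.247, -12.327, 113.643,   5.822,  46.692, -70.16 ]), 'dq': array([ 0.123, -0.056, -0.045, -0.048, -0.022,  0.127, -0.031]), 'effort': array([ 1.8000e-02, -7.4114e+01, -1.2280e+00, -3.6630e+01,  4.1900e-01,
       -1.2500e+00,  8.3000e-02]), 'tool_pos': array([ 0.535, -0.11 ,  0.098]), 'tool_rot': array([-1.79995e+02,  2.00000e-03,  2.03010e+01]), 'force': array([-3.167,  1.506,  7.923]), 'wrist_torque': array([ 0.368,  0.749, -0.092]), 'grip_force': np.float64(29.985), 'opening': np.float64(0.012)}
0 0.098 [272.73965404 284.81477901]
0.036 0.09 [223.26117348 330.23880553]
0.036 0.1 [222.01822058 315.01193141]
0.036 0.11 [220.7636071  299.64220854]
0.074 0.04 [175.90729896 440.93681139]
```

View pics/c3.png

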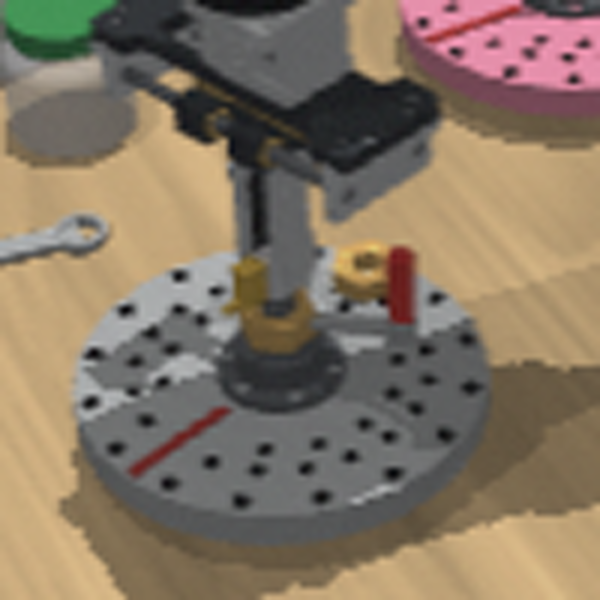

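The pointer tip is at about (228,308) in the crop, on the predicted stripe line (221,308), and the nut is undisturbed with the handle at (400,285). I release, rise and turn to yaw 48.

Emit:
drive_tool --deltas '[[[0,0,0],[0,0,0]],[[0,0,0],[0,0,0]],[[0,0,0],[0,0,0]],[[0,0,0],[0,0,0]],[[0,0,0.7],[0,0,0]],[[0,0,1.5],[0,0,0]],[[0,0,2.3],[0,0,0]],[[0,0,2.3],[0,0,0]]]' --gripper 40

```text
time_s: 5.73
tool_pos: [0.537, -0.1106, 0.1704]
tool_rot: [179.8, -0.3, 20.3]
force: [1.1, 0.2, 0.6]
opening: 0.0397
grip_force: 0.0
```

Emit:
drive_tool --deltas '[[[-0.6,0.42,0.3],[0,0,1.3]],[[-1.2,0.84,0.3],[0,0,2.6]],[[-1.75,1.25,0.3],[0,0,3.9]],[[-1.75,1.25,0.3],[0,0,5.2]],[[-1.75,1.25,0.3],[0,0,5.54]],[[-1.75,1.25,0.3],[0,0,5.54]],[[-1.75,1.25,0.3],[0,0,5.54]]]' --gripper 30

```text
time_s: 6.32
tool_pos: [0.4824, -0.073, 0.1751]
tool_rot: [-180.0, -0.0, 47.9]
force: [-0.1, 0.3, 0.9]
opening: 0.0299
grip_force: 0.0
```

Run:
```python
from h import *
s=grab_frame("scene"); print(sense()["tool_pos"],sense()["tool_rot"],sense()["q"])
save(s,"c4.png",(205,160,305,260),6)
for n,a in(("ptr",20.25),):
  for r,z in((.036,.105),): print((proj(s,[.535+r*np.cos(np.radians(a)),-.1105+r*np.sin(np.radians(a)),z])-[205,160])*6)
print((proj(s,[.4824,-.0724,.126])-[205,160])*6,(proj(s,[.4824,-.0724,.086])-[205,160])*6)
```

```text
[ 0.48238509 -0.07303042  0.17505373] [-1.79989949e+02  1.98331429e-03  4.78820202e+01] [ 17.4791304    9.82721937 -18.14852985 116.41159707   3.74658933
  54.30808149 -44.72657144]
[221.39238164 307.34505141]
[396.28980889 252.27415802] [398.00138861 313.60206905]
```

View pics/c4.png

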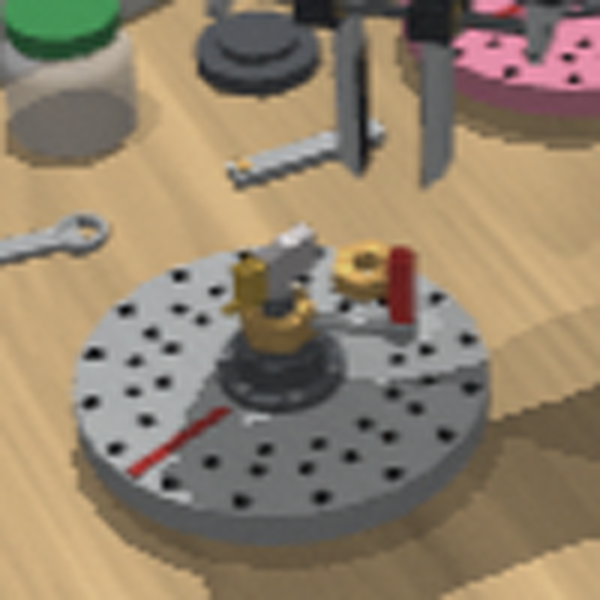

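The bar lies parallel to the stripe, both with an image slope of about 0.6. The sleeve spans (402,250) to (402,320), within 1 image pixel of the prediction, with the fingers above it. I descend and grip.

Emit:
drive_tool --deltas '[[[0,0,-0.9],[0,0,0]],[[0,0,-1.7],[0,0,0]],[[0,0,-2.4],[0,0,0]],[[0,0,-2.8],[0,0,0]],[[0,0,-2.8],[0,0,0]],[[0,0,-2.8],[0,0,0]]]'

```text
time_s: 6.87
tool_pos: [0.4821, -0.0728, 0.0909]
tool_rot: [-179.9, 0.0, 47.9]
force: [0.3, 0.4, 0.2]
opening: 0.0302
grip_force: 0.0
```

Emit:
drive_tool --deltas '[[[0,0,0],[0,0,0]],[[0,0,0],[0,0,0]],[[0,0,0],[0,0,0]],[[0,0,0],[0,0,0]],[[0,0,0],[0,0,0]]]' --gripper 8

```text
time_s: 7.28
tool_pos: [0.4822, -0.0724, 0.0919]
tool_rot: [-180.0, -0.0, 48.0]
force: [-5.1, 4.1, 5.6]
opening: 0.014
grip_force: 30.0
```

```bash
cat > arc.py <<'E'
import sys,numpy as np
def arc(a0,steps,r=.065):
    for s in steps:
        a=np.radians(a0-s);b=np.radians(a0)
        print([round(float(r*(np.cos(a)-np.cos(b))/.03),2),round(float(r*(np.sin(a)-np.sin(b))/.03),2),round(-.0016*float(np.radians(s))/.03,2)])
a0,st,n=map(float,sys.argv[1:4]); arc(a0,[st*(i+1) for i in range(int(n))])
E
python3 arc.py 144.2 8 12
```

```text
[0.19, 0.23, -0.01]
[0.42, 0.44, -0.01]
[0.67, 0.61, -0.02]
[0.94, 0.74, -0.03]
[1.23, 0.83, -0.04]
[1.52, 0.89, -0.04]
[1.83, 0.9, -0.05]
[2.13, 0.87, -0.06]
[2.42, 0.8, -0.07]
[2.7, 0.68, -0.07]
[2.96, 0.53, -0.08]
[3.2, 0.35, -0.09]
```

Emit:
drive_tool --deltas '[[[0.19,0.23,-0.01],[0,0,0]],[[0.42,0.44,-0.01],[0,0,0]],[[0.67,0.61,-0.02],[0,0,0]],[[0.94,0.74,-0.03],[0,0,0]],[[1.23,0.83,-0.04],[0,0,0]],[[1.52,0.89,-0.04],[0,0,0]],[[1.52,0.89,-0.04],[0,0,0]],[[1.52,0.89,-0.04],[0,0,0]]]'

```text
time_s: 7.95
tool_pos: [0.5289, -0.0454, 0.0906]
tool_rot: [180.0, -0.1, 48.0]
force: [0.9, 6.6, 5.5]
opening: 0.0143
grip_force: 30.0
```

```bash
python3 arc.py 95.6 8 12
```

```text
[0.3, 0.01, -0.01]
[0.6, -0.03, -0.01]
[0.9, -0.1, -0.02]
[1.17, -0.22, -0.03]
[1.44, -0.37, -0.04]
[1.67, -0.56, -0.04]
[1.88, -0.78, -0.05]
[2.06, -1.02, -0.06]
[2.2, -1.29, -0.07]
[2.3, -1.57, -0.07]
[2.36, -1.87, -0.08]
[2.38, -2.17, -0.09]
```

Emit:
drive_tool --deltas '[[[0.3,0.02,-0.01],[0,0,0]],[[0.6,-0.02,-0.01],[0,0,0]],[[0.9,-0.09,-0.02],[0,0,0]],[[1.17,-0.2,-0.03],[0,0,0]],[[1.44,-0.35,-0.04],[0,0,0]],[[1.67,-0.54,-0.04],[0,0,0]],[[1.88,-0.76,-0.05],[0,0,0]],[[2.06,-1.0,-0.06],[0,0,0]],[[2.2,-1.27,-0.07],[0,0,0]],[[2.3,-1.55,-0.07],[0,0,0]],[[2.3,-1.55,-0.07],[0,0,0]],[[2.3,-1.55,-0.07],[0,0,0]]]'

```text
time_s: 8.95
tool_pos: [0.5981, -0.0943, 0.0885]
tool_rot: [179.9, -0.1, 47.9]
force: [5.2, -0.1, 3.2]
opening: 0.0146
grip_force: 30.0
```

```bash
python3 arc.py 14.4 8 9
```

```text
[0.05, -0.3, -0.01]
[0.07, -0.6, -0.01]
[0.04, -0.9, -0.02]
[-0.03, -1.19, -0.03]
[-0.14, -1.48, -0.04]
[-0.29, -1.74, -0.04]
[-0.48, -1.98, -0.05]
[-0.69, -2.19, -0.06]
[-0.94, -2.37, -0.07]
```

Emit:
drive_tool --deltas '[[[0.06,-0.3,-0.01],[0,0,0]],[[0.08,-0.6,-0.01],[0,0,0]],[[0.06,-0.9,-0.02],[0,0,0]],[[-0.01,-1.19,-0.03],[0,0,0]],[[-0.12,-1.48,-0.04],[0,0,0]],[[-0.27,-1.74,-0.04],[0,0,0]],[[-0.46,-1.99,-0.05],[0,0,0]],[[-0.67,-2.2,-0.06],[0,0,0]],[[-0.67,-2.2,-0.06],[0,0,0]],[[-0.67,-2.2,-0.06],[0,0,0]]]'

```text
time_s: 9.78
tool_pos: [0.5761, -0.1606, 0.0866]
tool_rot: [180.0, 0.1, 47.9]
force: [-1.6, -1.5, 11.3]
opening: 0.0139
grip_force: 30.0
```

```bash
python3 arc.py -50.6 5 4; echo; python3 arc.py -70.6 5 4
```

```text
[-0.15, -0.11, -0.0]
[-0.31, -0.21, -0.01]
[-0.48, -0.3, -0.01]
[-0.66, -0.37, -0.02]

[-0.18, -0.05, -0.0]
[-0.37, -0.09, -0.01]
[-0.55, -0.12, -0.01]
[-0.74, -0.12, -0.02]
```

Emit:
drive_tool --deltas '[[[-0.15,-0.11,0],[0,0,0]],[[-0.31,-0.21,0],[0,0,0]],[[-0.48,-0.3,0],[0,0,0]],[[-0.66,-0.37,0],[0,0,0]],[[-0.66,-0.37,0],[0,0,0]]]'

```text
time_s: 10.2
tool_pos: [0.558, -0.1709, 0.0869]
tool_rot: [179.8, -0.1, 48.0]
force: [8.5, 2.1, 3.0]
opening: 0.0143
grip_force: 30.0
```

Emit:
drive_tool --deltas '[[[0,0,0],[0,0,0]],[[0,0,0],[0,0,0]]]'

```text
time_s: 10.37
tool_pos: [0.5581, -0.1709, 0.0868]
tool_rot: [179.9, -0.1, 48.0]
force: [8.2, -0.1, 4.7]
opening: 0.0145
grip_force: 30.0
```

Emit:
drive_tool --deltas '[[[-0.05,-0.02,0],[0,0,0]],[[-0.11,-0.04,0],[0,0,0]],[[-0.11,-0.04,0],[0,0,0]],[[-0.11,-0.04,0],[0,0,0]],[[-0.11,-0.04,0],[0,0,0]]]'

```text
time_s: 10.78
tool_pos: [0.5557, -0.1717, 0.0869]
tool_rot: [179.8, -0.2, 48.0]
force: [13.1, 0.3, 2.0]
opening: 0.0143
grip_force: 30.0
```

Run:
```python
from h import *
F=[];
for i in range(4):
    grab_frame("scene"); s=sense(); F.append(s["force"])
d=s["tool_pos"][:2]-[.535,-.1103]; a=np.arctan2(d[1],d[0]); F=np.mean(F,0)
print(np.degrees(a),np.hypot(*d),F,"tan",-F[0]*np.sin(a)+F[1]*np.cos(a),"rad",F[0]*np.cos(a)+F[1]*np.sin(a))
```

```text
-71.32483050987403 0.06478767444897512 [12.48138404  1.46325798  1.89769636] tan 12.292767171919094 rad 2.610353742512884
```

Run:
```python
from h import *
s=grab_frame("scene"); print({k:np.round(v,2) for k,v in sense().items()})
save(s,"c5.png",(205,160,305,260),6)
A=np.array([.535,-.1103])
for a in(-50,-60,-71.3): print(a,(proj(s,[*(A+.065*np.array([np.cos(np.radians(a)),np.sin(np.radians(a))])),.08])-[205,160])*6)
```

```text
{'time_s': np.float64(11.03), 'q': array([ 23.06,  24.08, -15.24, 109.58,   8.39,  47.15, -38.62]), 'dq': array([-0.02,  0.01,  0.05,  0.1 , -0.08, -0.  ,  0.06]), 'effort': array([ 3.030e+00, -8.123e+01, -7.000e-02, -2.796e+01,  5.700e-01,
        4.440e+00, -0.000e+00]), 'tool_pos': array([ 0.56, -0.17,  0.09]), 'tool_rot': array([ 1.798e+02, -1.500e-01,  4.799e+01]), 'force': array([12.84,  1.06,  2.12]), 'wrist_torque': array([ 0.29, -3.01,  0.02]), 'grip_force': np.float64(30.0), 'opening': np.float64(0.01)}
-50 [162.61400242 283.09815517]
-60 [174.08582626 271.14308421]
-71.3 [190.47400173 259.26312762]
```

View pics/c5.png

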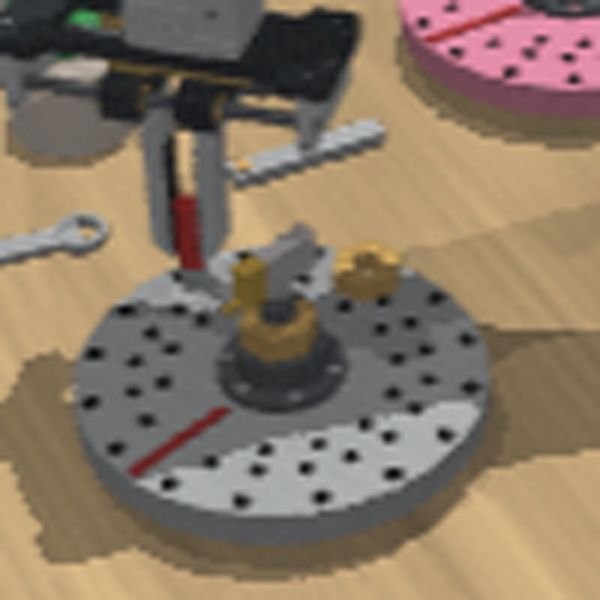

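The picture shows the nut sitting low on the boss at crop (280,330) with nothing in the fingers' way. The pointer is still at (228,308). The handle reads about 12.3 N, so it is tight. I ease the load slightly, then open.

Emit:
drive_tool --deltas '[[[0.04,0.01,0],[0,0,0]],[[0.08,0.03,0],[0,0,0]],[[0.08,0.03,0],[0,0,0]],[[0.08,0.03,0],[0,0,0]],[[0.08,0.03,0],[0,0,0]]]'

```text
time_s: 11.45
tool_pos: [0.5563, -0.1716, 0.0866]
tool_rot: [179.9, 0.0, 47.9]
force: [2.1, -1.7, 8.9]
opening: 0.014
grip_force: 30.0
```

Emit:
drive_tool --deltas '[[[0,0,0],[0,0,0]],[[0,0,0],[0,0,0]],[[0,0,0],[0,0,0]],[[0,0,0],[0,0,0]],[[0,0,1],[0,0,0]],[[0,0,2],[0,0,0]],[[0,0,3],[0,0,0]],[[0,0,4],[0,0,0]],[[-1,0,5],[0,0,0]],[[-2,-1,5.5],[0,0,0]],[[-3,-2,5.5],[0,0,0]],[[-4,-3,5.5],[0,0,0]]]' --gripper 34

```text
time_s: 12.45
tool_pos: [0.4387, -0.2572, 0.2523]
tool_rot: [179.9, -0.0, 48.1]
force: [1.2, -0.9, -0.4]
opening: 0.0344
grip_force: 0.0
```

Run:
```python
from h import *
s=grab_frame("scene"); t=grab_frame("top"); st=sense(); print(st["tool_pos"],st["force"],st["time_s"])
cv2.imwrite("pics/c6.png",np.hstack([cv2.resize(p["color"][a:a+100,b:b+100],(400,400),interpolation=cv2.INTER_CUBIC) for p,a,b in((t,138,258),(s,160,205))])[:,:,::-1])
A=np.array([.535,-.1103])
for z in(.119,.1235):
  for a in(-50,-60,-71.3): 
    X=[*(A+.065*np.array([np.cos(np.radians(a)),np.sin(np.radians(a))])),z]; print(z,a,(proj(t,X)-[258,138])*4,(proj(s,X)-[205,160])*4+[400,0])
```

```text
[ 0.43505691 -0.26127463  0.2513543 ] [ 0.24038116  0.63811662 -0.26477479] 12.55
0.119 -50 [287.92649654  97.27374188] [504.51996441 149.3644875 ]
0.119 -60 [298.85802185 111.89775036] [512.32543794 141.47423694]
0.119 -71.3 [307.91516867 130.31045511] [523.46465002 133.63503404]
0.1235 -50 [288.88144109  94.96516944] [504.06223852 144.7314558 ]
0.1235 -60 [299.86306699 109.65000702] [511.88630673 136.8511055 ]
0.1235 -71.3 [308.96267012 128.13952749] [523.05071817 129.02191162]
```

View pics/c6.png

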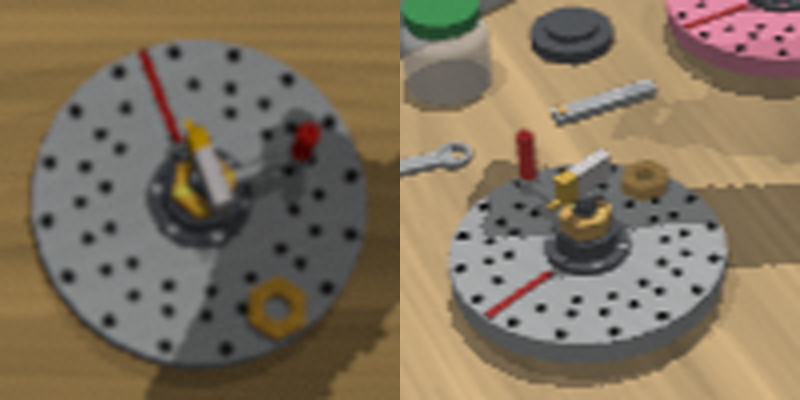

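```bash
python3 -c "
from cell import *
print(finish_job())"
```

```text
the job is handed in; nothing more can be done
None
```

I turned the adjuster until its pointer lined up with the red stripe, tightened the jam nut onto the boss to about 12.3 N at the handle, let go and handed the job in at about 12.6 s. The last pictures show the pointer still on the stripe, the nut still tight after release, and nothing near the plate visibly moved; the hand-in returned no verdict, and I judged the clamp force from the handle force rather than measuring it.

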